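Lift the camshaft out of the cylinder head and hold it level

TASK

The bearing caps and rockers are off: lift the camshaft straight up out of its open bearings in the cylinder head, keeping it level from first to last and never forcing it against the head, with the other things on the bench left where they are. The toothed pulley makes one end heavy by an unknown amount, so feel for the balance and take it where neither end drops. Finish still holding it, level and still, right above the head with at least a hand's breadth (80 mm) gained in height: do not set it down or let go.

Things in the scene. Friction and masses are not known exactly. Their poses are not given: they have to be found in the camera images.
- cylinder_head: Fixed aluminium cylinder head on two wooden bearers, 410 mm long (its y), 190 mm wide (its x). Origin on the bench under its centre. Five pedestals, 18 mm along y, at y = -184, -92, 0, 92, 184 mm, carry the shaft in open half bores, axis 145 mm above the bench. In the four bays between, side walls stand 75 mm either side of the axis, tops 17 mm below it; springs under the shaft end 32 mm below it.
- cam_middle (a point): Camshaft, dark steel, loose: this point is on its axis, halfway along, over the head's centre. Its y axis runs along the shaft to the pulley end. Shaft 22 mm thick, journals 26 mm, eight lobes reaching up to 22 mm from the axis. Mass 0.70 to 0.95 kg. It balances between 20 and 80 mm from this point towards the pulley, different each time. Axial play in the bearings about 2 mm.
- cam_pulley_end (a point): Centre of the toothed belt pulley (100 mm in diameter, 26 mm wide) fixed on the shaft's one end, 227 mm from cam_middle, just outside the head's end face. The pulley's mass differs each time. The shaft's other end carries only a small trigger ring, 40 mm in diameter, 217 mm from cam_middle.
- cam_grip (a point): Point on the shaft's axis 46 mm from cam_middle towards the pulley: the middle of a plain round length of shaft, 22 mm thick and 50 mm long, between two lobes, where fingers can grip from above, across the shaft. The same plain length is found at the middle of each bay, at y = -138, -46 and 138 mm along the shaft; lobes and bearings take up the rest.
- cap_board: Wooden board 270 x 85 x 12 mm with the five aluminium bearing caps in order, about 32 mm high in all, loose on the bench; to be left alone. Origin under its centre.
- parts_dish: Round steel parts dish, 150 mm across, 28 mm high, with nuts, loose; to be left alone. Origin under its centre.
- spray_can: Red and yellow spray can, 65 mm in diameter, 200 mm high, standing loose; to be left alone. Origin under its centre.
- torque_wrench: Torque wrench about 430 mm long, 33 mm high, lying along its x axis; to be left alone. Origin under its middle.
- screwdriver: Screwdriver lying along its x axis, loose; to be left alone.
- plug_socket: Spark-plug socket, a steel tube 24 mm in diameter and 62 mm high, standing loose; to be left alone. Origin under its centre.

How it is judged:
At the end, for the whole second after the job is handed in: The robot still holds the camshaft between its fingers, right above the head (its middle within 60 mm of the head's centre, seen from above), at least 75 mm higher than it lay, level within 3 degrees, at rest, and touching the head nowhere (height (world z) of cam_middle above 0.22 m and angle between cam_middle's own y axis and vertical between 1.5184 and 1.6232 rad and linear speed of camshaft below 0.02 m/s and angular speed of camshaft below 0.1 rad/s and horizontal distance between cam_middle and cylinder_head below 0.06 m and contact force between the fingers and camshaft above 3 N and contact force between camshaft and cylinder_head below 0.1 N); the arm keeps its last pose, push and grip.
It fails at once if the camshaft tips more than 6 degrees out of level (angle between cam_middle's own y axis and vertical below 1.466 rad or angle between cam_middle's own y axis and vertical above 1.6755 rad).
It fails at once if the camshaft is forced against the head (more than 80 N) (contact force between camshaft and cylinder_head above 80 N).
It fails at once if another thing on the bench is moved more than 30 mm (distance of any of cap_board, parts_dish, spray_can, torque_wrench, screwdriver, plug_socket from where it was at the start of the episode above 0.03 m).
It also fails if it takes over 48 s, if anything falls off the work surface, if the arm or the gripper's body presses on something with over 40 N, if the wrist force passes 120 N, or if a joint passes its speed limit or range.

ROBOT

A 6-joint arm with a two-finger parallel gripper is mounted at the origin on the work surface. World frame = base frame: x ahead of the robot, y to its left, z up, the work surface at z = 0. Lengths are in m, angles in rad, forces in N, time in s.
With the tool pointing down it reaches from about 0.25 to 0.775 m from the base axis. Payload 4 kg.
Tool frame: the origin (TCP) lies where the fingers leave the gripper's body, on its centre line; the fingertips stand 97 mm ahead of it and the grasp point (between the pads) lies 78 mm ahead of it; z points along the fingers, x is the direction in which the jaws open and shut, and the axes are right-handed (so a half turn about z gives the same grasp; the last joint's range is limited). The gripper opens to 94 mm and grips with 3 to 60 N. Pads are 16 mm wide; open, the fingers measure 119 mm over their backs; the gripper's body (75 mm by 177 mm) begins 78 mm behind the grasp point.
Start: joints at [-1.228, 0.087, 1.371, -0, 1.684, -0.103], TCP at [0.237, -0.496, 0.303] pointing down, gripper open.
Joint ranges: [-3.1, 3.1], [-0.76, 2.03], [0.27, 2.55], [-1.08, 4.22], [0.17, 2.65], [-2.57, 2.57]. Speed limits (rad/s): [2.79, 2.79, 3.14, 3.14, 3.14, 3.14].

INTERFACE

Orientations are given as [roll, pitch, yaw] about the fixed x, y, z axes, in that order (R = Rz(yaw) Ry(pitch) Rx(roll)).
In Python, from bench import * gives the robot as it stands.
- The arm moves only by the tool jog_arm, never from a script. Its argument "moves" is a list of rows, each a list of 7 numbers: the turn, a rotation vector about the world's x, y, z in rad, then the shift along the world's x, y, z in mm, then the finger opening in mm, from 0 to 94. In form: [[rx, ry, rz, tx, ty, tz, fingers], ...]. A call has 1 to 12 rows; each row shifts and turns the commanded pose from where the row before left it; what a row does not reach is not made up. A row lasts 1/8 s, in which the tool goes at most 62.5 mm and 10.7 degrees, less where a joint would pass 70% of its speed; a pose out of reach is approached as far as the arm can. A call is refused whole if a number of a shift passes 62.5 or a number of a turn 0.188, either way. A call with a gripper value outside its range is refused whole. The fingers move at their own pace and stop on an object; the grip force is fixed at half the most. Time passes only in rows, so rows that do not move let the fingers close. It gives the time, the measured TCP pose, the force and the opening at its end, in the units of the state.
- get_obs(): the state, without advancing time (a new reading comes with each control period).
- snapshot(name): name is "scene" or "top" or "wrist"; returns the picture (384x512x3 uint8, red, green, blue); there is no depth.
- get_calibration(name): a dict with "camera_matrix" (3x3 intrinsics, pixels), "R" (3x3) and "t" (3): a world point X has camera coordinates R X + t. Camera axes: x right, y down, z forward; pixel columns grow to the right and rows downward; lengths in m; the calibration is good to about 2 mm. The wrist camera is an equidistant fisheye: a pixel r from the principal point sees the ray r / f radians off the axis. A picture is of the moment at which its call begins: read the wrist's pose just before it. get_calibration takes no time and is no camera call; for the wrist camera it gives the pose at the moment of the call.
- close_job(): hands the job in, once; it reports no verdict.
Trained networks look in the newest picture that a camera, given by its name, has taken for a name from the list of things; names that differ only in an ending like _2 or _b are one class to them, and where a whole thing is asked for, a point or a joint stands for the part that bears it (a point fixed in the world has none). Each returns a list of dicts, best first, with "conf" (0 to 1); they miss things now and then, are a little off and sometimes report something else, mostly with a low value. They report only what shows in the picture. A call takes as long as a camera call.
- look_for(label, camera): "bbox" ([left, top, right, bottom] in pixels, round what is visible of it).
The state is a dict: "time": time; "joint_positions": joint angles; "qvel": joint speeds; "joint_torque": joint torques, N m; "tool_pos": TCP position; "ee_rot": TCP orientation; "wrist_force": force on the tool from outside, world axes, zero at the start; "wrist_torque": the same for the moment, N m; "width": finger opening in m.
Only numpy, scipy, OpenCV 4.12 (cv2) and the standard library are available. Lean on these libraries where they do the work, as an engineer would, in place of code of your own. Each camera call takes 0.05 s, during which the arm holds its last target.

## Working session

There is one attempt and no reset: what is moved stays moved. The work goes in short steps, Python scripts to look and compute and a tool call to move; the robot and the scene stay as the last step left them, time stands still between calls to the robot, and variables do not carry over. Pictures are saved under pics/ and viewed, and the job is handed in when it is done.

Besides the shell and the picture viewer there is one more tool, called after "Emit:" as name(argument=value, ...), one argument or row to a line, values as JSON. jog_arm: Moves the arm, as the interface text tells. Its arguments: {"type":"object","properties":{"moves":{"type":"array","items":{"type":"array","items":{"type":"number"}}}},"required":["moves"]}

```bash
mkdir -p pics; ls; python3 - <<'E'
from bench import *
import cv2,json
o=get_obs()
print({k:(v if not hasattr(v,'round') else v) for k,v in o.items()})
for n in ("scene","top"):
    im=snapshot(n); cv2.imwrite(f"pics/{n}0.png",im[:,:,::-1])
    for l in ("cylinder_head","cam_middle","cam_pulley_end","cam_grip"):
        print(n,l,look_for(l,n)[:2])
    print(get_calibration(n))
print(get_obs()["time"])
E
```

```text
pics
{'time': 0.0, 'joint_positions': array([-1.22811736e+00,  8.79693089e-02,  1.37222112e+00, -2.49621493e-06,
        1.68358157e+00, -1.03115038e-01]), 'qvel': array([ 0.00033776,  0.00025541, -0.00108654,  0.0009637 , -0.00039555,
        0.00033983]), 'joint_torque': array([-5.49825781e-04, -3.40184426e+01, -3.02429044e+01,  7.16099236e-02,
        3.29811824e-02, -1.66924933e-04]), 'tool_pos': array([ 0.23702494, -0.49594861,  0.30151293]), 'ee_rot': array([-3.14137080e+00,  2.16802363e-03, -1.12500236e+00]), 'wrist_force': array([-0.00260298,  0.09413108, -0.02572927]), 'wrist_torque': array([-0.04419732,  0.05009513, -0.0019189 ]), 'width': 0.09390907375821358}
scene cylinder_head [{'bbox': [184.5, 179.9, 326.4, 259.6], 'conf': 0.74}]
scene cam_middle [{'bbox': [186.0, 189.0, 336.2, 227.8], 'conf': 0.93}]
scene cam_pulley_end [{'bbox': [183.4, 187.8, 338.4, 226.3], 'conf': 0.92}]
scene cam_grip [{'bbox': [186.3, 186.1, 339.3, 227.7], 'conf': 0.94}]
{'camera_matrix': array([[385.23410033,   0.        , 262.40195017],
       [  0.        , 385.23410033, 192.26832506],
       [
[... 214 characters left out ...]
09763, -0.24460643,  1.62147818])}
top cylinder_head [{'bbox': [204.7, 134.8, 323.1, 209.0], 'conf': 0.66}]
top cam_middle [{'bbox': [200.9, 148.0, 323.9, 193.5], 'conf': 0.79}]
top cam_pulley_end [{'bbox': [198.9, 148.0, 324.4, 192.2], 'conf': 0.93}]
top cam_grip [{'bbox': [196.2, 148.2, 319.2, 195.8], 'conf': 0.82}]
{'camera_matrix': array([[411.35164786,   0.        , 259.92333175],
       [  0.        , 411.35164786, 187.8215181 ],
       [  0.        ,   0.        ,   1.        ]]), 'R': array([[ 0.05178172, -0.99864092,  0.00591293],
       [-0.97585699, -0.05185655, -0.21216511],
       [ 0.21218339,  0.0052161 , -0.97721594]]), 't': array([-0.06344398,  0.50680734,  1.55119482])}
0.5
```

```bash
python3 - <<'E'
import cv2
a=cv2.imread('pics/top0.png')[100:240,150:370]
cv2.imwrite('pics/top0c.png',cv2.resize(a,None,fx=3.6,fy=3.6,interpolation=cv2.INTER_CUBIC))
a=cv2.imread('pics/scene0.png')[150:290,150:370]
cv2.imwrite('pics/scene0c.png',cv2.resize(a,None,fx=3.6,fy=3.6,interpolation=cv2.INTER_CUBIC))
E
```

```text
(no output)
```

View pics/top0.png

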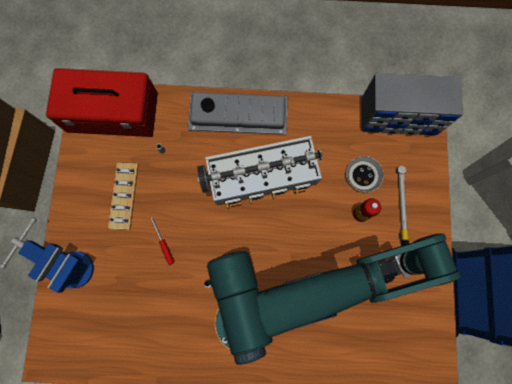

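View pics/scene0.png

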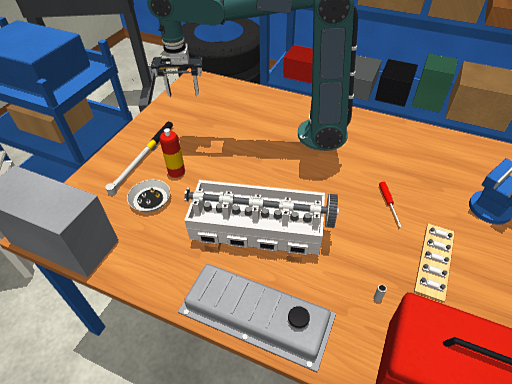

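View pics/top0c.png

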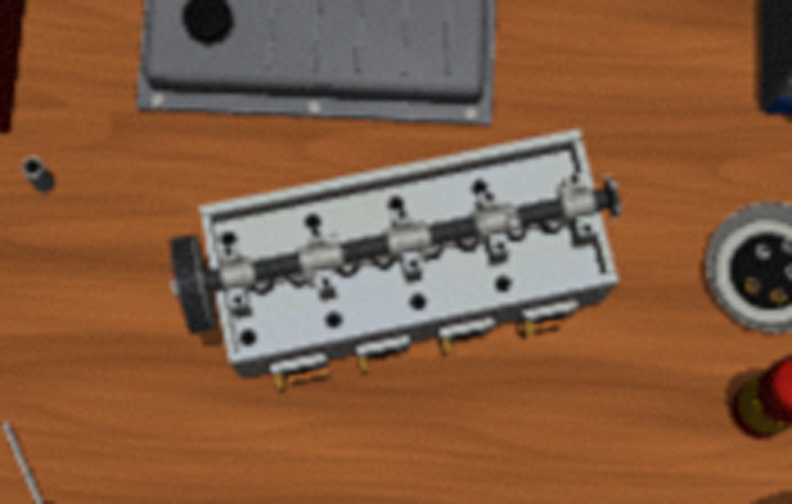

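View pics/scene0c.png

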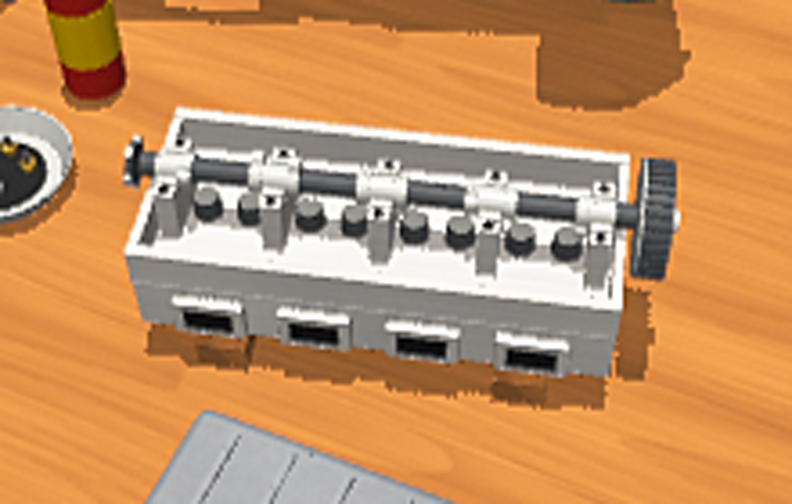

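```bash
cat > h.py <<'E'
import numpy as np
def ray(cal,u,v,z):
    K,R,t=cal["camera_matrix"],cal["R"],cal["t"]
    d=R.T@np.linalg.solve(K,[u,v,1.]); c=-R.T@t
    return c+d*(z-c[2])/d[2]
def proj(cal,X):
    p=cal["R"]@np.asarray(X)+cal["t"]; p=cal["camera_matrix"]@p; return p[:2]/p[2]
E
python3 - <<'E'
from bench import *
from h import *
np.set_printoptions(precision=4,suppress=True)
T=get_calibration("top");S=get_calibration("scene")
f=lambda x,y:(150+x/3.6,100+y/3.6)
g=lambda x,y:(150+x/3.6,150+y/3.6)
ped=[ray(T,*f(*p),0.156) for p in [(237,272),(321,253),(407,236),(493,215),(577,198)]]
print("ped",np.array(ped))
r=ray(T,*f(613,197),.145);p=ray(T,*f(190,282),.145);print("top",r,p,np.linalg.norm(p-r))
r2=ray(S,*g(133,160),.145);p2=ray(S,*g(655,219),.145);print("scene",r2,p2,np.linalg.norm(p2-r2))
print("can",ray(T,372,207,.2),"dish",ray(T,364,174,.02),"socket",ray(T,160,147,.06))
E
```

```text
ped [[ 0.5249  0.1268  0.156 ]
 [ 0.5494  0.0425  0.156 ]
 [ 0.5721 -0.0445  0.156 ]
 [ 0.5992 -0.1319  0.156 ]
 [ 0.6221 -0.2178  0.156 ]]
top [ 0.6286 -0.2566  0.145 ] [0.5144 0.1754 0.145 ] 0.4467802726271358
scene [ 0.6271 -0.253   0.145 ] [0.5125 0.1791 0.145 ] 0.4470270523079314
can [ 0.4299 -0.4342  0.2   ] dish [ 0.596 -0.452  0.02 ] socket [0.6528 0.3679 0.06  ]
```

Emit:
jog_arm(
  moves=[
    [0,0,0,0,20,50,94],
    [0,0,0.16,20,50,20,94],
    [0,0,0.16,40,55,0,94],
    [0,0,0.16,40,55,0,94],
    [0,0,0.16,40,55,0,94],
    [0,0,0.16,40,55,0,94],
    [0,0,0.16,40,55,0,94],
    [0,0,0.16,40,55,0,94],
    [0,0,0.16,33,52,0,94],
    [0,0,0.1,30,40,0,94],
    [0,0,0,0,0,0,94],
  ],
)

```text
time: 1.88
tool_pos: [0.5418, -0.0283, 0.3719]
ee_rot: [-3.141, 0.001, 0.26]
wrist_force: [-1.3, 0.4, 0.4]
width: 0.0942
```

```bash
python3 - <<'E'
from bench import *
import cv2
o=get_obs();print(o["time"],o["tool_pos"],o["ee_rot"],o["wrist_force"],o["wrist_torque"])
c=get_calibration("wrist");im=snapshot("wrist");cv2.imwrite("pics/w1.png",im[:,:,::-1]);print(c)
E
```

```text
1.875 [ 0.54183886 -0.02830348  0.3718564 ] [-3.14062845e+00  9.16515291e-04  2.60098759e-01] [-1.32176282  0.419686    0.44892893] [-0.01908449 -0.07471457 -0.07930301]
{'camera_matrix': array([[297.31863964,   0.        , 254.78032911],
       [  0.        , 297.31863964, 191.97271245],
       [  0.        ,   0.        ,   1.        ]]), 'R': array([[ 9.66258839e-01,  2.57573007e-01,  5.45256396e-05],
       [ 2.48326669e-01, -9.31628315e-01,  2.65334784e-01],
       [ 6.83938757e-02, -2.56368540e-01, -9.64156341e-01]]), 't': array([-0.51634365, -0.20634122,  0.4138312 ])}
```

View pics/w1.png

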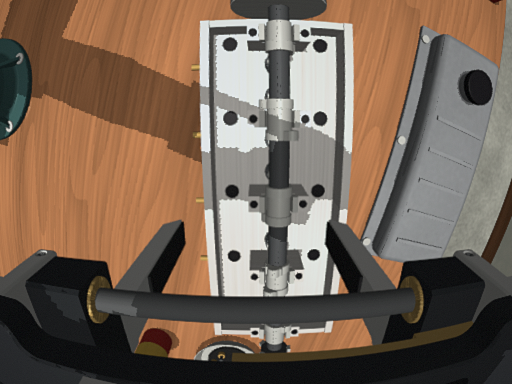

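```bash
cat >> h.py <<'E'
def fray(cal,u,v,z):
    K,R,t=cal["camera_matrix"],cal["R"],cal["t"]
    a=np.array([(u-K[0,2])/K[0,0],(v-K[1,2])/K[1,1]]);th=np.hypot(*a)
    d=R.T@np.r_[a/th*np.sin(th),np.cos(th)]; c=-R.T@t
    return c+d*(z-c[2])/d[2]
E
python3 - <<'E'
import cv2
a=cv2.imread('pics/w1.png')[0:300,190:360]
cv2.imwrite('pics/w1c.png',cv2.resize(a,None,fx=2,fy=2,interpolation=cv2.INTER_CUBIC))
a=cv2.imread('pics/w1.png')[60:230,200:360]
cv2.imwrite('pics/w1d.png',cv2.resize(a,None,fx=3.5,fy=3.5,interpolation=cv2.INTER_CUBIC))
E
```

```text
(no output)
```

View pics/w1d.png

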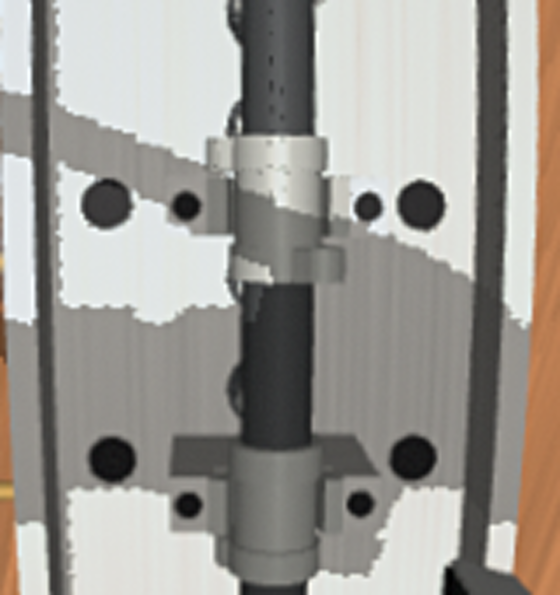

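```bash
python3 - <<'E'
from h import *
from bench import *
np.set_printoptions(precision=4,suppress=True)
c=get_calibration("wrist")
q=lambda x,y,z:fray(c,200+x/3.5,60+y/3.5,z)
print("plain ends",q(279,283,.15),q(279,447,.15), "mean",(q(279,283,.15)+q(279,447,.15))/2)
for y in(30,110):print(q(279,y,.156))
b=[q(186,205,.145),q(368,205,.145)];print("ped92",sum(b)/2)
b=[q(188,504,.145),q(360,504,.145)];print("ped0",sum(b)/2)
E
```

```text
plain ends [0.5535 0.0232 0.15  ] [ 0.567  -0.0246  0.15  ] mean [ 0.5602 -0.0007  0.15  ]
[0.5338 0.0942 0.156 ]
[0.5398 0.0717 0.156 ]
ped92 [0.5474 0.0454 0.145 ]
ped0 [ 0.5715 -0.0438  0.145 ]
```

Emit:
jog_arm(
  moves=[
    [0,0,0,18.4,28.5,-30,94],
    [0,0,0,0,0,-40,94],
    [0,0,0,0,0,-30,94],
    [0,0,0,0,0,0,94],
  ],
)

```text
time: 2.42
tool_pos: [0.5574, -0.0039, 0.27]
ee_rot: [-3.14, 0.006, 0.252]
wrist_force: [-0.5, -0.6, 0.9]
width: 0.094
```

```bash
python3 - <<'E'
from bench import *
import cv2
o=get_obs();print(o["time"],o["tool_pos"],o["ee_rot"],o["wrist_force"],o["wrist_torque"])
c=get_calibration("wrist");im=snapshot("wrist");cv2.imwrite("pics/w2.png",im[:,:,::-1])
E
```

```text
2.425 [ 0.55740249 -0.00385096  0.26999963] [-3.13996198  0.00585732  0.25239632] [-0.47731774 -0.63700664  0.85635227] [ 0.00934609 -0.09973481  0.04983819]
```

View pics/w2.png

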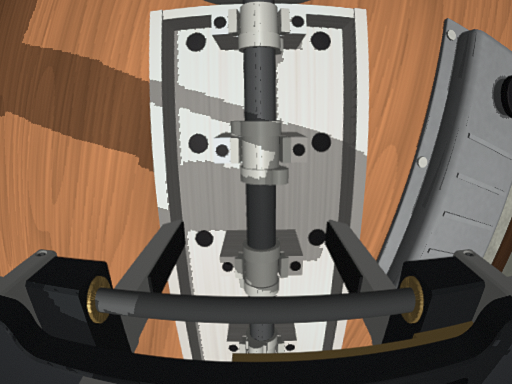

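Emit:
jog_arm(
  moves=[
    [0,0,0,0,0,0,94],
    [0,0,0,0,0,0,94],
  ],
)

```text
time: 2.72
tool_pos: [0.5597, -0.0029, 0.2749]
ee_rot: [3.14, -0.004, 0.254]
wrist_force: [0.2, -0.2, -0.8]
width: 0.0941
```

```bash
cat > st.py <<'E'
from bench import *
import numpy as np
np.set_printoptions(precision=4,suppress=True)
def st(n=1):
    F=[];M=[]
    for i in range(n):
        if i: snapshot("top")
        o=get_obs();F.append(o["wrist_force"]);M.append(o["wrist_torque"])
    F=np.array(F);M=np.array(M)
    a=0.263;u=np.array([np.cos(a),np.sin(a),0])  # across shaft
    print("t",o["time"],"tcp",o["tool_pos"],"rot",o["ee_rot"],"w",o["width"])
    print("F",F.mean(0),F.std(0),"M",M.mean(0),M.std(0),"Mx_across",M.mean(0)@u, "Malong",M.mean(0)@np.array([-u[1],u[0],0]))
E
python3 - <<'E'
from st import *
from h import *
c=get_calibration("wrist")
st(4)
print("axis",fray(c,260.5,215,.156))
E
```

```text
t 2.875 tcp [ 0.5594 -0.0026  0.2738] rot [ 3.1409 -0.0018  0.2549] w 0.09368863828753815
F [-0.0115  0.0207  0.2149] [0.3168 0.4807 0.8997] M [-0.0156 -0.0949  0.0093] [0.0302 0.0196 0.0286] Mx_across -0.03975780020914467 Malong -0.08757656860855847
axis [0.5629 0.0032 0.156 ]
```

```bash
python3 - <<'E'
from st import *
from h import *
import cv2
c=get_calibration("wrist");im=snapshot("wrist");np.savez("w3.npz",**c)
st()
cv2.imwrite('pics/w3.png',cv2.resize(im[100:270,180:340,::-1],None,fx=3.5,fy=3.5,interpolation=cv2.INTER_CUBIC))
E
```

```text
t 2.925 tcp [ 0.5593 -0.0025  0.2734] rot [ 3.1411 -0.0012  0.255 ] w 0.09386287019393542
F [ 0.8413  0.4139 -0.771 ] [0. 0. 0.] M [-0.0069 -0.0481  0.0348] [0. 0. 0.] Mx_across -0.01914835059090624 Malong -0.04464625683350197
```

View pics/w3.png

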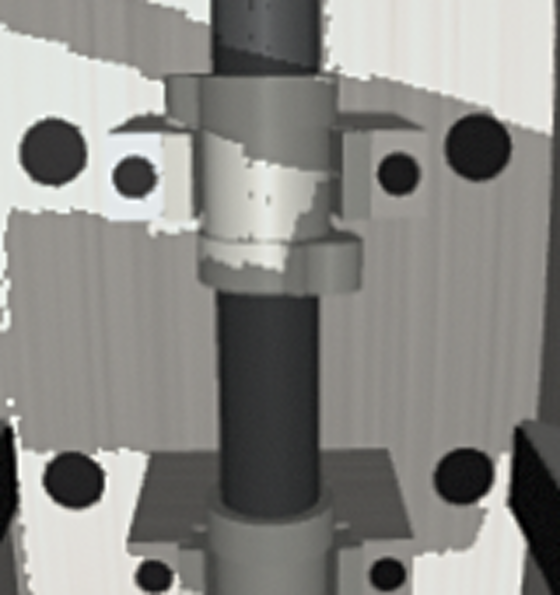

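```bash
python3 - <<'E'
from h import *
np.set_printoptions(precision=4,suppress=True)
c=np.load("w3.npz")
q=lambda x,y,z:fray(c,180+x/3.5,100+y/3.5,z)
print(q(268,293,.15),q(269,510,.15),q(268,350,.15),q(269,470,.15))
print(q(134,177,.145)/2+q(398,174,.145)/2,q(154,576,.145)/2+q(388,574,.145)/2)
E
```

```text
[0.5542 0.024  0.15  ] [ 0.5668 -0.023   0.15  ] [0.5572 0.0123 0.15  ] [ 0.5643 -0.0137  0.15  ]
[0.5478 0.0468 0.145 ] [ 0.5722 -0.0417  0.145 ]
```

Emit:
jog_arm(
  moves=[
    [0,0,0.01,0,6.5,-20,94],
    [0,0,0,0,0,-20,94],
    [0,0,0,0,0,-10,94],
    [0,0,0,0,0,0,94],
    [0,0,0,0,0,0,94],
    [0,0,0,0,0,0,94],
  ],
)

```text
time: 3.68
tool_pos: [0.5596, 0.0039, 0.2238]
ee_rot: [3.141, -0.002, 0.265]
wrist_force: [-0.2, -0.3, 0.9]
width: 0.0937
```

```bash
python3 - <<'E'
from st import *
import cv2
st(8)
im=snapshot("wrist");cv2.imwrite('pics/w4.png',im[:,:,::-1])
E
```

```text
t 4.025 tcp [0.5591 0.004  0.2228] rot [ 3.1415 -0.0003  0.265 ] w 0.09397917151627541
F [ 0.1338 -0.0815 -0.017 ] [0.3344 0.2952 0.6813] M [-0.0034 -0.0852 -0.0004] [0.034  0.025  0.0332] Mx_across -0.025472254077386576 Malong -0.08136945821998638
```

View pics/w4.png

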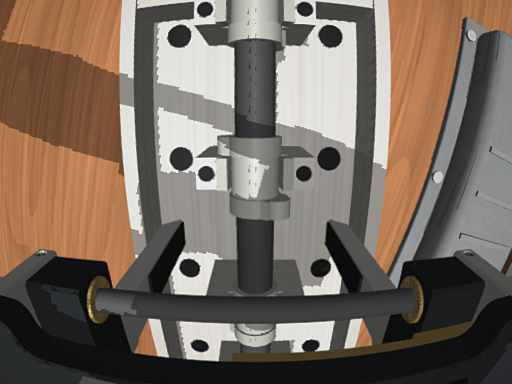

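Emit:
jog_arm(
  moves=[
    [0,0,0,0,0,0,40],
    [0,0,0,0,0,0,40],
    [0,0,0,0,0,0,40],
    [0,0,0,0,0,0,26],
    [0,0,0,0,0,0,26],
    [0,0,0,0,0,0,26],
  ],
)

```text
time: 4.82
tool_pos: [0.5591, 0.004, 0.2227]
ee_rot: [-3.142, -0.0, 0.265]
wrist_force: [0.3, 0.6, 0.3]
width: 0.0377
```

Emit:
jog_arm(
  moves=[
    [0,0,0,0,0,0,15],
    [0,0,0,0,0,0,0],
    [0,0,0,0,0,0,0],
    [0,0,0,0,0,0,0],
  ],
)

```text
time: 5.32
tool_pos: [0.5591, 0.004, 0.2227]
ee_rot: [3.142, -0.0, 0.265]
wrist_force: [0.5, -0.9, -0.0]
width: 0.0213
```

```bash
python3 - <<'E'
from st import *
st(8)
E
```

```text
t 5.675 tcp [0.5591 0.004  0.2227] rot [ 3.1416 -0.0001  0.265 ] w 0.021255599517028836
F [-0.0177 -0.0216  0.0528] [0.4182 0.4935 0.6423] M [ 0.0006 -0.1254  0.0078] [0.0277 0.0288 0.0272] Mx_across -0.03198043227397916 Malong -0.12122749289992743
```

Emit:
jog_arm(
  moves=[
    [0,0,0,0,0,0.5,0],
    [0,0,0,0,0,0.5,0],
    [0,0,0,0,0,0.5,0],
    [0,0,0,0,0,0.5,0],
    [0,0,0,0,0,0,0],
  ],
)

```text
time: 6.3
tool_pos: [0.5584, 0.0041, 0.2236]
ee_rot: [-3.141, 0.003, 0.265]
wrist_force: [0.3, -0.3, -7.9]
width: 0.0212
```

```bash
python3 - <<'E'
from st import *
import cv2
st(8)
for n in("wrist","scene"):
    im=snapshot(n);cv2.imwrite(f'pics/{n}5.png',im[:,:,::-1])
E
```

```text
t 6.65 tcp [0.5589 0.004  0.2245] rot [-3.1415  0.0004  0.2651] w 0.02124980537361941
F [ 0.2278  0.2841 -8.0587] [0.3599 0.3283 0.4406] M [-0.0678 -0.0857 -0.0078] [0.0323 0.0323 0.0256] Mx_across -0.08772544085086209 Malong -0.06517724017971557
```

Emit:
jog_arm(
  moves=[
    [0,0,0,0,0,0.5,0],
    [0,0,0,0,0,0.5,0],
    [0,0,0,0,0,0.5,0],
    [0,0,0,0,0,0.5,0],
    [0,0,0,0,0,0,0],
  ],
)

```text
time: 7.38
tool_pos: [0.5591, 0.004, 0.2268]
ee_rot: [3.142, -0.0, 0.265]
wrist_force: [0.7, -0.3, -7.7]
width: 0.021
```

```bash
python3 - <<'E'
from st import *
import cv2
st(8)
for n in("wrist","scene"):
    im=snapshot(n);cv2.imwrite(f'pics/{n}6.png',im[:,:,::-1])
a=cv2.imread('pics/scene6.png')[150:290,150:370]
b=cv2.imread('pics/scene0.png')[150:290,150:370]
cv2.imwrite('pics/s6c.png',cv2.resize(np.vstack([a[:80],b[:80]]),None,fx=3.6,fy=3.6,interpolation=cv2.INTER_CUBIC))
E
```

```text
t 7.725 tcp [0.5591 0.004  0.2267] rot [ 3.1415 -0.0001  0.265 ] w 0.021031421918349
F [ 0.0383 -0.0734 -8.1898] [0.4085 0.4164 0.2569] M [-0.0866 -0.1039 -0.003 ] [0.0273 0.0224 0.0211] Mx_across -0.11059269223732086 Malong -0.07780738730685174
```

View pics/s6c.png

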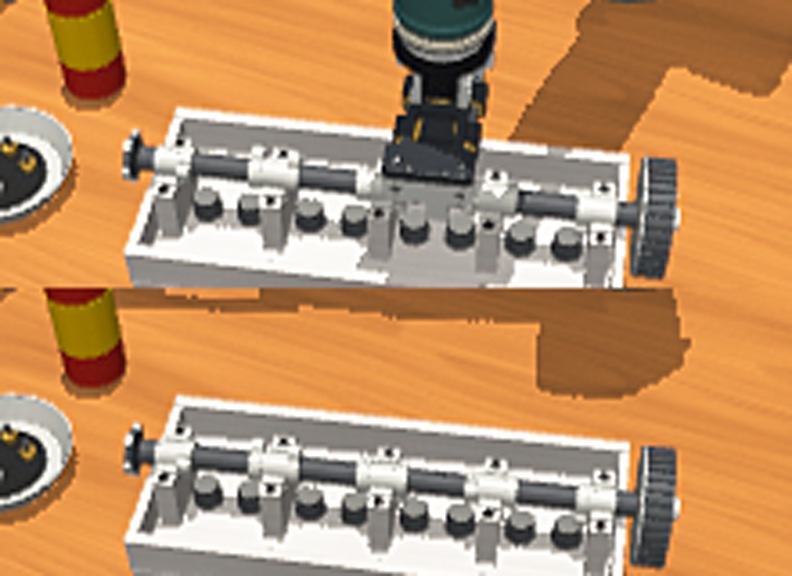

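View pics/wrist6.png

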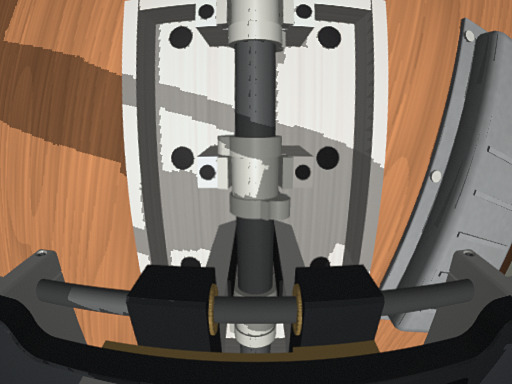

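```bash
cat > tilt.py <<'E'
import cv2,numpy as np
from h import *
from bench import get_calibration
S=get_calibration("scene")
v=np.array([-np.sin(.265),np.cos(.265),0]);mid=np.array([.572,-.0435,.145])
def ecc(a,b,c,hw,hh):
    x,y=int(c[0]),int(c[1])
    f=lambda i:cv2.cvtColor(i[y-hh:y+hh+1,x-hw:x+hw+1],cv2.COLOR_RGB2GRAY).astype(np.float32)
    A,B=f(a),f(b);r=cv2.matchTemplate  # template from a within b
    W=np.float32([[1,0,0],[0,1,0]])
    cc,W=cv2.findTransformECC(A,B,W,cv2.MOTION_TRANSLATION,(cv2.TERM_CRITERIA_EPS|cv2.TERM_CRITERIA_COUNT,200,1e-5),None,3)
    return W[:,2],cc
def tilt(a,b):
    for n,d,hw,hh in(("ring",-.217,5,8),("pulley",.227,8,14),):
        X=mid+v*d;p=proj(S,X);e=proj(S,X+[0,0,.001])-p
        w,cc=ecc(a,b,p,hw,hh)
        print(n,p,"px shift",w,"cc",round(cc,3),"dz mm",w@e/(e@e))
E
python3 - <<'E'
from tilt import *
a,b,c=[cv2.imread(f'pics/scene{i}.png')[:,:,::-1].copy() for i in(0,5,6)]
print("5");tilt(a,b);print("6");tilt(a,c)
E
```

```text
5
ring [186.67105976 194.83450054] px shift [-0.21823736 -1.21334   ] cc 0.951 dz mm 5.541785965551338
pulley [330.80210395 210.49537953] px shift [0.03415156 0.13451125] cc 0.992 dz mm -0.5718379443165427
6
ring [186.67105976 194.83450054] px shift [-0.2914774 -1.7509158] cc 0.937 dz mm 7.974007211571724
pulley [330.80210395 210.49537953] px shift [ 0.11803809 -0.26793024] cc 0.976 dz mm 1.2998141996521522
```

Emit:
jog_arm(
  moves=[
    [0,0,0,0,0,-1,0],
    [0,0,0,0,0,-1,0],
    [0,0,0,0,0,-1,0],
    [0,0,0,0,0,-0.5,0],
    [0,0,0,0,0,0,0],
  ],
)

```text
time: 8.45
tool_pos: [0.5591, 0.004, 0.2232]
ee_rot: [3.142, -0.0, 0.265]
wrist_force: [-0.1, 0.0, -8.5]
width: 0.0213
```

```bash
python3 - <<'E'
from st import *
from tilt import *
st(3)
a=cv2.imread('pics/scene0.png')[:,:,::-1].copy()
tilt(a,snapshot("scene"))
E
```

```text
t 8.55 tcp [0.5591 0.004  0.2233] rot [ 3.1416 -0.0002  0.265 ] w 0.021269807916691367
F [-0.2576 -0.2806 -8.0282] [0.082  0.6592 0.539 ] M [-0.0854 -0.0642  0.02  ] [0.0136 0.0247 0.0139] Mx_across -0.09915461166472708 Malong -0.03982144182415887
ring [186.6711 194.8345] px shift [-0.055  -0.3629] cc 0.947 dz mm 1.6472382058746193
pulley [330.8021 210.4954] px shift [-0.0209  0.0241] cc 0.998 dz mm -0.12573749039120835
```

Emit:
jog_arm(
  moves=[
    [0,0,0,0,0,-0.5,0],
    [0,0,0,0,0,-0.3,0],
    [0,0,0,0,0,0,0],
    [0,0,0,0,0,0,24],
    [0,0,0,0,0,0,45],
    [0,0,0,0,0,0,45],
    [0,0,0,0,0,0,45],
  ],
)

```text
time: 9.48
tool_pos: [0.5594, 0.004, 0.223]
ee_rot: [3.141, -0.001, 0.265]
wrist_force: [0.4, -0.2, 0.1]
width: 0.0447
```

Emit:
jog_arm(
  moves=[
    [0,0,0,-1,3.5,0,45],
    [0,0,0,-1,3.6,0,45],
    [0,0,0,-0.9,3.5,0,45],
    [0,0,0,0,0,0,26],
    [0,0,0,0,0,0,26],
    [0,0,0,0,0,0,26],
    [0,0,0,0,0,0,15],
    [0,0,0,0,0,0,0],
    [0,0,0,0,0,0,0],
    [0,0,0,0,0,0,0],
  ],
)

```text
time: 10.72
tool_pos: [0.5564, 0.0146, 0.2224]
ee_rot: [3.141, -0.001, 0.265]
wrist_force: [0.8, -0.8, -0.7]
width: 0.0209
```

```bash
python3 - <<'E'
from st import *
from tilt import *
st(8)
im=snapshot("wrist");cv2.imwrite('pics/w7.png',im[:,:,::-1])
a=cv2.imread('pics/scene0.png')[:,:,::-1].copy()
tilt(a,snapshot("scene"))
E
```

```text
t 11.075 tcp [0.5564 0.0146 0.2224] rot [ 3.1414 -0.0005  0.2649] w 0.021407813303704424
F [ 1.9058 -0.1176 -0.9262] [0.6786 0.5338 0.309 ] M [-0.0217 -0.4277 -0.0036] [0.0182 0.0695 0.0275] Mx_across -0.132098344260855 Malong -0.4073549028237824
ring [186.6711 194.8345] px shift [-0.0885  0.0614] cc 0.995 dz mm -0.18262571165799651
pulley [330.8021 210.4954] px shift [-0.0056  0.0338] cc 0.997 dz mm -0.15577245700755565
```

View pics/w7.png

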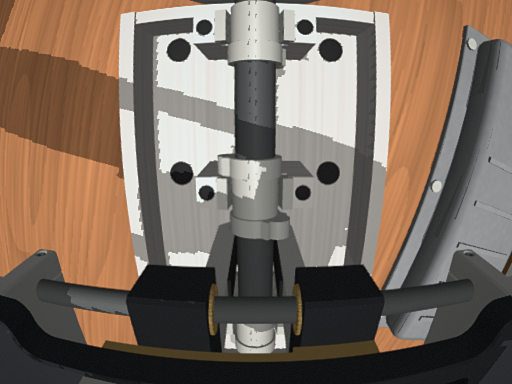

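Emit:
jog_arm(
  moves=[
    [0,0,0,0,0,0.5,0],
    [0,0,0,0,0,0.5,0],
    [0,0,0,0,0,0.5,0],
    [0,0,0,0,0,0.5,0],
    [0,0,0,0,0,0.5,0],
    [0,0,0,0,0,0.5,0],
    [0,0,0,0,0,0.5,0],
    [0,0,0,0,0,0.5,0],
    [0,0,0,0,0,0,0],
  ],
)

```text
time: 12.3
tool_pos: [0.5562, 0.0146, 0.2265]
ee_rot: [3.142, -0.0, 0.265]
wrist_force: [-0.1, -0.6, -9.2]
width: 0.0213
```

```bash
python3 - <<'E'
from st import *
from tilt import *
st(8)
a=cv2.imread('pics/scene0.png')[:,:,::-1].copy()
im=snapshot("scene");cv2.imwrite('pics/scene8.png',im[:,:,::-1])
tilt(a,im)
E
```

```text
t 12.65 tcp [0.5562 0.0146 0.2264] rot [-3.1416 -0.      0.2649] w 0.021209828460886933
F [ 0.0563 -0.2752 -8.2019] [0.4123 0.5763 0.4499] M [ 0.0137 -0.1061  0.006 ] [0.028  0.0209 0.0183] Mx_across -0.014394377364204574 Malong -0.10601619354987869
ring [186.6711 194.8345] px shift [-0.1677 -0.588 ] cc 0.975 dz mm 2.7467626543645896
pulley [330.8021 210.4954] px shift [ 0.1617 -0.863 ] cc 0.981 dz mm 3.9977158278130283
```

Emit:
jog_arm(
  moves=[
    [0,0,0,0,0,1,0],
    [0,0,0,0,0,2,0],
    [0,0,0,0,0,3,0],
    [0,0,0,0,0,4,0],
    [0,0,0,0,0,4,0],
    [0,0,0,0,0,4,0],
    [0,0,0,0,0,4,0],
    [0,0,0,0,0,3,0],
    [0,0,0,0,0,2,0],
    [0,0,0,0,0,1,0],
    [0,0,0,0,0,0,0],
  ],
)

```text
time: 14.08
tool_pos: [0.5562, 0.0146, 0.2544]
ee_rot: [-3.142, -0.0, 0.265]
wrist_force: [-1.0, 0.5, -8.7]
width: 0.0212
```

```bash
python3 - <<'E'
from st import *
from tilt import *
st(4)
im=snapshot("scene");cv2.imwrite('pics/scene9.png',im[:,:,::-1])
cv2.imwrite('pics/s9c.png',cv2.resize(im[130:270,150:370,::-1],None,fx=3.6,fy=3.6,interpolation=cv2.INTER_CUBIC))
E
```

```text
t 14.225 tcp [0.5561 0.0146 0.2542] rot [-3.1415  0.0002  0.265 ] w 0.02153214193086145
F [-0.5124  0.3084 -8.2352] [0.2774 0.2943 0.4139] M [-0.009  -0.0721  0.0045] [0.0251 0.0259 0.0328] Mx_across -0.027479238457951444 Malong -0.06725515253736422
```

View pics/s9c.png

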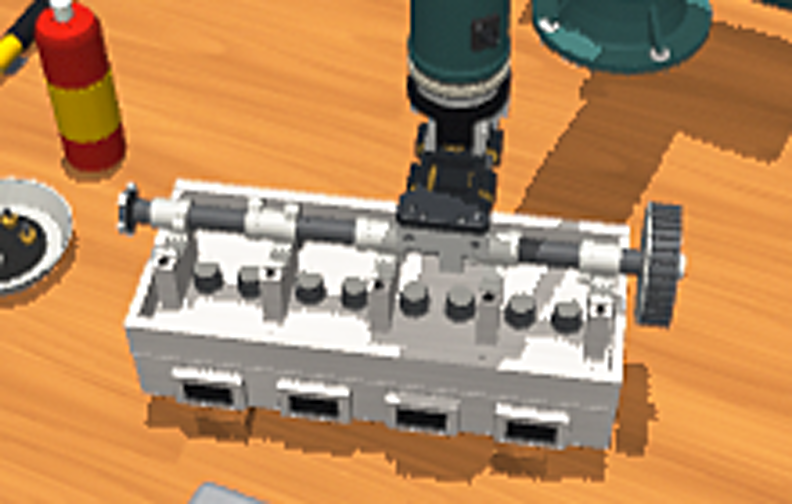

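The shaft is clear of the bearings with the ring at (127,209) and the pulley at (660,264) in the crop. It looks level and the moment is about zero, so I'll continue up.

Emit:
jog_arm(
  moves=[
    [0,0,0,0,0,2,0],
    [0,0,0,0,0,4,0],
    [0,0,0,0,0,6,0],
    [0,0,0,0,0,8,0],
    [0,0,0,0,0,8,0],
    [0,0,0,0,0,8,0],
    [0,0,0,0,0,8,0],
    [0,0,0,0,0,6,0],
    [0,0,0,0,0,4,0],
    [0,0,0,0,0,3,0],
    [0,0,0,0,0,1,0],
    [0,0,0,0,0,0,0],
  ],
)

```text
time: 15.78
tool_pos: [0.5562, 0.0146, 0.3122]
ee_rot: [-3.141, 0.0, 0.265]
wrist_force: [-0.3, 0.1, -9.3]
width: 0.0211
```

Emit:
jog_arm(
  moves=[
    [0,0,0,0,0,0,0],
    [0,0,0,0,0,0,0],
    [0,0,0,0,0,0,0],
    [0,0,0,0,0,0,0],
  ],
)

```text
time: 16.27
tool_pos: [0.5562, 0.0146, 0.3124]
ee_rot: [3.142, -0.0, 0.265]
wrist_force: [-0.8, 0.0, -8.4]
width: 0.0211
```

```bash
python3 - <<'E'
from st import *
from tilt import *
st(6)
im=snapshot("scene");cv2.imwrite('pics/scene10.png',im[:,:,::-1])
cv2.imwrite('pics/s10c.png',cv2.resize(im[110:250,150:370,::-1],None,fx=3.6,fy=3.6,interpolation=cv2.INTER_CUBIC))
# template from start picture vs now: free vertical position
a=cv2.imread('pics/scene0.png')[:,:,::-1].copy()
for dz in(.080,.085,.090):
    print(dz,[proj(S,mid+v*d+[0,0,dz]) for d in(-.217,.227)])
E
```

```text
t 16.525 tcp [0.5562 0.0146 0.3124] rot [ 3.1416 -0.0001  0.265 ] w 0.021236306889902013
F [-0.0487 -0.1484 -8.2912] [0.4226 0.4161 0.3035] M [-0.0165 -0.0931  0.0012] [0.0248 0.0377 0.0307] Mx_across -0.0401191242902583 Malong -0.08557349482011019
0.08 [array([182.581 , 176.5986]), array([334.314 , 192.3262])]
0.085 [array([182.3112, 175.396 ]), array([334.5461, 191.1253])]
0.09 [array([182.0398, 174.1856]), array([334.7798, 189.9162])]
```

View pics/s10c.png

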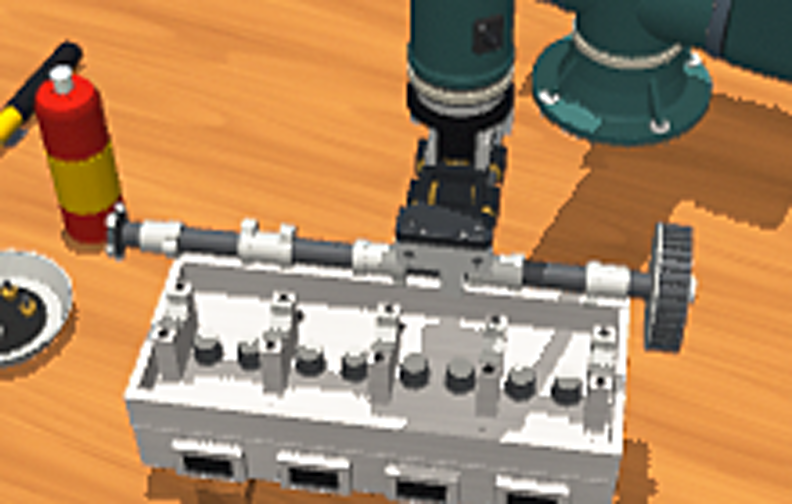

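```bash
python3 - <<'E'
from st import *
st(1); print(close_job())
E
```

```text
t 16.575 tcp [0.5562 0.0146 0.3124] rot [ 3.1416 -0.      0.265 ] w 0.020965388250623843
F [ 0.1542 -0.0726 -8.293 ] [0. 0. 0.] M [ 0.0062 -0.0636  0.0093] [0. 0. 0.] Mx_across -0.010508834539047284 Malong -0.06303582127990708
the job is handed in; nothing more can be done
None
```

The camshaft is out of the head and held about 90 mm above where it lay, right over the head. I handed the job in at 16.6 s; no verdict was reported.

- **Finding the balance:** I first gripped about 50 mm from cam_middle and lifted only 2–4 mm. The pulley end hung back: the shaft was roughly 0.8–0.9° out of level, and the moment put the balance about 10 mm further along. I lowered it, moved the grip to about 60 mm and lifted again.
- **Last checks:** The wrist carries a steady 8.3 N, about 0.84 kg. The moment across the shaft is within noise of zero. The grip opening is 21 mm on the 22 mm shaft. In the scene picture both ends sit within about 2 pixels of where a level shaft 90 mm higher should be.
- **Small disagreements:** The second grip showed a side force of about 2 N while the shaft was still in its bearings, gone once it was lifted. At 4 mm of lift the two ends differed by about 1.3 mm (0.2°), close to what the camera can resolve.
- **Other things on the bench:** I touched nothing else, but did not re-measure the other things' positions at the end.

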